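# Mirror the tool row for a left-handed fitter

## Task

A left-handed fitter is taking over, so move the four tools from the tool rest they lie on to the empty rest beside it, in reverse order: the tool now at the left end of its row goes to the right end of the other row (as seen from the robot), the second from the left becomes the second from the right, and so on. Lay each tool flat and straight in its own slot, down the middle between the pegs and centred over the slot's length.

Things in the scene. Friction and masses are not known exactly. Their poses are not given: they have to be found in the camera images.
- screwdriver: Screwdriver, blue handle, 183 mm long. Handle 26 x 26 mm, from 2 mm before the origin to 92 mm past it along +y; the rest is a 6 mm steel shaft, 13 mm up. Balances about 40 mm from the origin along +y: grip the handle 30 to 40 mm out. Origin: mid length and width, on its underside; y runs lengthwise toward the handle end, at the start roughly toward the robot; z up.
- cutter: Dark grey snap-off cutter, retracted, slider fixed; 163 mm long, 22 mm wide, 14 mm high (18 mm at the thumb slider near the middle). Balances within 10 mm of the origin; grip across the 22 mm. Origin: mid length and width, on its underside; y runs lengthwise toward the rear end, at the start roughly toward the robot; z up.
- spanner: Flat steel double open-ended spanner, 201 mm long, 8 mm thick; shank 16 mm wide, heads up to 34 mm. Balances near the origin; grip across the shank. Origin: mid length and width, on its underside; y runs lengthwise toward the smaller head, at the start roughly toward the robot; z up.
- marker: White round marker pen with a green cap, 135 mm long, 16 mm thick. Balances near its middle; grip across the 16 mm. Origin: mid length and width, on its underside; y runs lengthwise toward the green capped end, at the start roughly toward the robot; z up.
- screwdriver_block: Fixed slot of the first rest where the screwdriver lies at the start: grey block 140 (x, along the slot) x 60 x 10 mm, tan cork strip down the middle, four steel pegs (7 mm thick, 15 mm high) 60 mm from the middle along x, 25 mm to each side. Origin: centre of its underside; its top is 10 mm higher, 16 mm above the bench. y: along the row, to the robot's left.
- cutter_block: Fixed slot of the first rest where the cutter lies at the start: grey block 140 (x, along the slot) x 60 x 10 mm, tan cork strip down the middle, four steel pegs (7 mm thick, 15 mm high) 60 mm from the middle along x, 25 mm to each side. Origin: centre of its underside; its top is 10 mm higher, 16 mm above the bench. y: along the row, to the robot's left.
- spanner_block: Fixed slot of the first rest where the spanner lies at the start: grey block 140 (x, along the slot) x 60 x 10 mm, tan cork strip down the middle, four steel pegs (7 mm thick, 15 mm high) 60 mm from the middle along x, 25 mm to each side. Origin: centre of its underside; its top is 10 mm higher, 16 mm above the bench. y: along the row, to the robot's left.
- marker_block: Fixed slot of the first rest where the marker lies at the start: grey block 140 (x, along the slot) x 60 x 10 mm, tan cork strip down the middle, four steel pegs (7 mm thick, 15 mm high) 60 mm from the middle along x, 25 mm to each side. Origin: centre of its underside; its top is 10 mm higher, 16 mm above the bench. y: along the row, to the robot's left.
- source_strip: Fixed aluminium strip, 100 x 280 x 6 mm, that carries the first rest's four blocks in a row, at y = +99, +33, -33, -99 mm in its frame; which tool's block is where is shuffled. Origin: centre of its underside, on the bench; x along the slots, away from the robot; y along the row to the robot's left; yaw within 0.25.
- target_rest: Second tool rest, empty, fixed, left or right of the first and built alike: strip with four grey pegged blocks, slot centres at x = 0, y = +99, +33, -33, -99 mm in its frame; tools lie on the blocks' tops, 16 mm above bench and origin. Origin: centre of its underside; x along the slots, away from the robot; y along the row to the robot's left; yaw within 0.25.
There are look-alikes about, which are no part of the job. What is shaped like the cutter but turquoise is not meant.

How it is judged:
At the end, for the whole second after the job is handed in: Each tool lies in the target slot that mirrors its starting place, middle within 12 mm of the slot's middle line and 20 mm of its centre lengthwise, along the slot within 0.2 rad (either way round), flat on the block (6 mm in height; marker 20 mm, any roll), released and at rest (((y of screwdriver in the frame of target_rest between 0.087 and 0.111 m and y of screwdriver_block in the frame of source_strip between -0.119 and -0.079 m) or (y of screwdriver in the frame of target_rest between 0.021 and 0.045 m and y of screwdriver_block in the frame of source_strip between -0.053 and -0.013 m) or (y of screwdriver in the frame of target_rest between -0.045 and -0.021 m and y of screwdriver_block in the frame of source_strip between 0.013 and 0.053 m) or (y of screwdriver in the frame of target_rest between -0.111 and -0.087 m and y of screwdriver_block in the frame of source_strip between 0.079 and 0.119 m)) and x of screwdriver in the frame of target_rest between -0.02 and 0.02 m and z of screwdriver in the frame of target_rest between 0.01 and 0.022 m and angle between the y axis of each of screwdriver, cutter, spanner, marker and the x axis of target_rest, either way round below 0.2 rad and linear speed of each of screwdriver, cutter, spanner, marker below 0.02 m/s and angular speed of each of screwdriver, cutter, spanner, marker below 0.2 rad/s and ((y of cutter in the frame of target_rest between 0.087 and 0.111 m and y of cutter_block in the frame of source_strip between -0.119 and -0.079 m) or (y of cutter in the frame of target_rest between 0.021 and 0.045 m and y of cutter_block in the frame of source_strip between -0.053 and -0.013 m) or (y of cutter in the frame of target_rest between -0.045 and -0.021 m and y of cutter_block in the frame of source_strip between 0.013 and 0.053 m) or (y of cutter in the frame of target_rest between -0.111 and -0.087 m and y of cutter_block in the frame of source_strip between 0.079 and 0.119 m)) and x of cutter in the frame of target_rest between -0.02 and 0.02 m and z of cutter in the frame of target_rest between 0.01 and 0.022 m and ((y of spanner in the frame of target_rest between 0.087 and 0.111 m and y of spanner_block in the frame of source_strip between -0.119 and -0.079 m) or (y of spanner in the frame of target_rest between 0.021 and 0.045 m and y of spanner_block in the frame of source_strip between -0.053 and -0.013 m) or (y of spanner in the frame of target_rest between -0.045 and -0.021 m and y of spanner_block in the frame of source_strip between 0.013 and 0.053 m) or (y of spanner in the frame of target_rest between -0.111 and -0.087 m and y of spanner_block in the frame of source_strip between 0.079 and 0.119 m)) and x of spanner in the frame of target_rest between -0.02 and 0.02 m and z of spanner in the frame of target_rest between 0.01 and 0.022 m and ((y of marker in the frame of target_rest between 0.087 and 0.111 m and y of marker_block in the frame of source_strip between -0.119 and -0.079 m) or (y of marker in the frame of target_rest between 0.021 and 0.045 m and y of marker_block in the frame of source_strip between -0.053 and -0.013 m) or (y of marker in the frame of target_rest between -0.045 and -0.021 m and y of marker_block in the frame of source_strip between 0.013 and 0.053 m) or (y of marker in the frame of target_rest between -0.111 and -0.087 m and y of marker_block in the frame of source_strip between 0.079 and 0.119 m)) and x of marker in the frame of target_rest between -0.02 and 0.02 m and z of marker in the frame of target_rest between 0.01 and 0.036 m); the robot touches nothing.
It also fails if it takes over 106 s, if anything falls off the work surface, if the arm or the gripper's body presses on something with over 40 N, if the wrist force passes 120 N, or if a joint passes its speed limit or range.

## Robot

A 6-joint arm with a two-finger parallel gripper is mounted at the origin on a cart in front of the work surface, level with it; the furniture and walls round the work are solid. World frame = base frame: x ahead of the robot, y to its left, z up, the work surface at z = 0. Lengths are in m, angles in rad, forces in N, time in s.
With the tool pointing down it reaches from about 0.325 to 0.85 m from the base axis. Payload 15.5 kg.
Tool frame: the origin (TCP) lies midway between the tips of the shut fingers; the grasp point (between the pads) lies 19 mm behind it; z points along the fingers, y is the line along which they close (so a half turn about z gives the same grasp; the last joint's range is limited). The gripper opens to 91 mm and grips with 3 to 60 N. Pads are 32 mm wide; open, the fingers measure 118 mm over their backs; the gripper's body (76 mm by 178 mm) begins 60 mm behind the grasp point.
Start: joints at [1.2, 0.494, 1.345, -0, 1.302, -0.096], TCP at [0.17, 0.602, 0.192] pointing down, gripper open.
Joint ranges: [-2.91, 2.91], [-0.82, 2.16], [0.22, 2.67], [-1.22, 4.37], [0.12, 2.79], [-3.08, 3.08]. Speed limits (rad/s): [1.89, 1.89, 2.57, 3.01, 3.01, 3.01].

## Interface

Orientations are given as a unit quaternion [w, x, y, z].
In Python, from bench import manip, optics gives the robot as it stands.
- The arm moves only by the shell command python3 -m jog 'ROWS' [OPENING]. ROWS is JSON, a list of rows, each an object of numbers: "x", "y", "z": the shift along the tool's x, y, z in m; "ax", "ay", "az": the turn, a rotation vector about the tool's x, y, z in rad. A call has 1 to 12 rows; each row shifts and turns the commanded pose from where the row before left it, along the tool's axes as they then stand; what a row does not reach is not made up. A row lasts 1/12 s, in which the tool goes at most 41.7 mm and 7.16 degrees, less where a joint would pass 70% of its speed; a pose out of reach is approached as far as the arm can. A call is refused whole if a number of a shift passes 0.0417 or a number of a turn 0.125, either way. A call with a gripper value outside its range is refused whole. OPENING is the opening, from 0 (shut) to 1 (fully open), set as the call begins (- or left out, the last holds). The fingers move at their own pace and stop on an object; the grip force is fixed at half the most. Time passes only in rows, so rows that do not move let the fingers close. It gives the time, the measured TCP pose, the force, the opening and the grip force at its end, in the units of the state.
- manip.read_state(): the state, without advancing time (a new reading comes with each control period).
- optics.read_camera(name): name is "scene" or "top" or "wrist"; returns a dict with "color" (400x640x3 uint8, blue, green, red), "mtx" (3x3 intrinsics, pixels), "k1" (the pictures are not rectified: a ray, as slopes to the right and down, at radius r is drawn at 1 + k1 r^2 times it, then the intrinsics apply), "pose" (4x4, takes a point from camera to world coordinates). Camera axes: x right, y down, z forward; pixel columns grow to the right and rows downward; lengths in m; the calibration is good to about 2 mm. A picture is of the moment at which its call begins. There is no depth.
- manip.close_job(): hands the job in; it is judged then, once.
The state is a dict: "t": time; "qpos": joint angles; "joint_velocities": joint speeds; "effort": joint torques, N m; "ee_pos": TCP position; "orientation": TCP orientation; "contact_force": force on the tool from outside, world axes, zero at the start; "moment": the same for the moment, N m; "gripper_width": opening from 0.0 (shut) to 1.0 (fully open); "grasp_force": force on a finger pad.
Only numpy, scipy, OpenCV 4.12 (cv2) and the standard library are available. Lean on these libraries where they do the work, as an engineer would, in place of code of your own. Each camera call takes 0.05 s, during which the arm holds its last target. There are 200 camera calls.

## Working session

There is one attempt and no reset: what is moved stays moved. The work goes in short steps, Python scripts to look and compute and a shell command to move; the robot and the scene stay as the last step left them, time stands still between calls to the robot, and variables do not carry over. Pictures are saved under pics/ and viewed, at most 15 in all, crops included, and the job is handed in when it is done.

```bash
mkdir -p pics; ls
cat > h.py <<'E'
import numpy as np, cv2
from bench import manip, optics
from scipy.spatial.transform import Rotation as R
def ray(c,u,v):
    K=c['mtx'];d=np.array([(u-K[0,2])/K[0,0],(v-K[1,2])/K[1,1]]);s=d.copy()
    for _ in range(20): s=d/(1+c['k1']*(s@s))
    P=np.array(c['pose']);return P[:3,3],P[:3,:3]@np.array([s[0],s[1],1])
def onplane(c,u,v,z):
    o,d=ray(c,u,v);return o+d*(z-o[2])/d[2]
def proj(c,p):
    P=np.array(c['pose']);q=P[:3,:3].T@(np.array(p)-P[:3,3]);s=q[:2]/q[2];s=s*(1+c['k1']*(s@s));K=c['mtx']
    return K[0,0]*s[0]+K[0,2],K[1,1]*s[1]+K[1,2]
E
python3 - <<'E'
from h import *
import pickle
for n in('scene','top'):
    c=optics.read_camera(n);c={k:(np.array(v) if k in('color','mtx','pose') else v) for k,v in c.items()}
    cv2.imwrite(f'pics/{n}0.png',c['color']);pickle.dump(c,open(n+'.pkl','wb'));print(n,c['mtx'].round(1).tolist(),c['k1'],c['pose'].round(3).tolist())
print(manip.read_state())
E
```

```text
pics
scene [[421.7, 0.0, 325.1], [0.0, 421.7, 203.6], [0.0, 0.0, 1.0]] -0.09635667131520599 [[0.894, -0.342, 0.287, 0.16], [-0.447, -0.685, 0.575, -0.643], [0.0, -0.643, -0.766, 0.897], [0.0, 0.0, 0.0, 1.0]]
top [[414.8, 0.0, 311.4], [0.0, 414.8, 199.2], [0.0, 0.0, 1.0]] -0.09291559795004799 [[-0.018, -0.994, 0.108, 0.311], [-1.0, 0.018, -0.009, -0.002], [0.007, -0.108, -0.994, 1.332], [0.0, 0.0, 0.0, 1.0]]
{'t': 0.1, 'qpos': array([ 1.20049279e+00,  4.94114097e-01,  1.34608543e+00, -1.52834454e-05,
        1.30252127e+00, -9.54917091e-02]), 'joint_velocities': array([ 0.00062509, -0.00187266, -0.00100207, -0.00031468,  0.00082429,
        0.00032533]), 'effort': array([ 1.82867927e-03, -8.80231690e+01, -3.82540226e+01,  7.10404362e-02,
        4.83840331e-02, -7.97206610e-06]), 'ee_pos': array([0.16946084, 0.60118761, 0.19099673]), 'orientation': array([-1.23018592e-04,  1.36971911e-01,  9.90574771e-01, -5.50544622e-04]), 'contact_force': array([-0.07332769, -0.64001437, -0.63292783]), 'moment': array([-0.01243687,  0.00736431, -0.01573322]), 'grasp_force': 0.0, 'gripper_width': 1.0000360274002704}
```

View pics/top0.png

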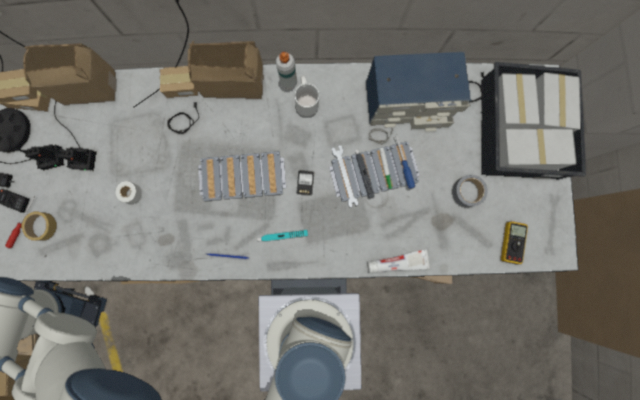

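View pics/scene0.png

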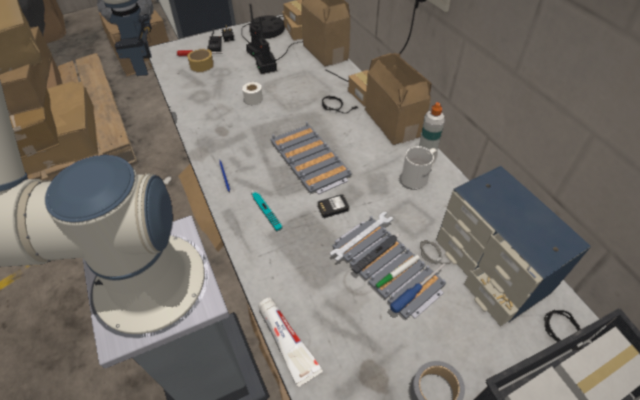

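The top view shows the source rest at about (375,173). From left to right it holds the spanner (345,175), cutter (365,173), marker (386,168) and screwdriver (404,165). The empty rest is at (242,175).

Candidates for the cutter are the dark grey one at (365,173), which lies in a slot, and the turquoise one at (283,236) loose on the bench. The dark grey one fits the description. I'll confirm with a crop.

Run:
```python
from h import *
import pickle
c=pickle.load(open('top.pkl','rb'));s=pickle.load(open('scene.pkl','rb'))
a=cv2.resize(c['color'][130:250,190:430],None,fx=3.3,fy=3.3,interpolation=cv2.INTER_CUBIC);cv2.imwrite('pics/crop1.png',a)
for n,q in(('top',c),('scene',s)):
    hsv=cv2.cvtColor(q['color'],cv2.COLOR_BGR2HSV)
    m=cv2.inRange(hsv,(8,80,110),(22,255,255))
    nn,l,st,ce=cv2.connectedComponentsWithStats(m)
    for i in range(1,nn):
        p=onplane(q,*ce[i],.016)
        if 60<st[i,4]<600 and .3<p[0]<.7 and abs(p[1])<.5: print(n,ce[i].round(1),st[i].tolist(),p.round(3))
```

```text
top [271.4 172.7] [268, 154, 8, 38, 201] [0.542 0.112 0.016]
top [251.  174.5] [248, 156, 7, 38, 199] [0.537 0.178 0.016]
top [230.7 176.7] [227, 158, 8, 38, 200] [0.531 0.243 0.016]
top [210.4 177.7] [207, 160, 7, 37, 191] [0.529 0.309 0.016]
scene [293.4 136.2] [276, 128, 36, 17, 168] [0.525 0.312 0.016]
scene [303.4 148.3] [285, 140, 38, 18, 187] [0.53  0.247 0.016]
scene [314.2 161.3] [296, 153, 38, 18, 201] [0.535 0.181 0.016]
scene [325.4 175. ] [306, 166, 40, 19, 222] [0.539 0.115 0.016]
scene [383.6 253.3] [365, 242, 33, 27, 82] [ 0.548 -0.191  0.016]
scene [427.5 284.1] [416, 275, 22, 22, 115] [ 0.596 -0.313  0.016]
scene [438.5 370.6] [422, 367, 35, 15, 63] [ 0.498 -0.493  0.016]
```

View pics/crop1.png

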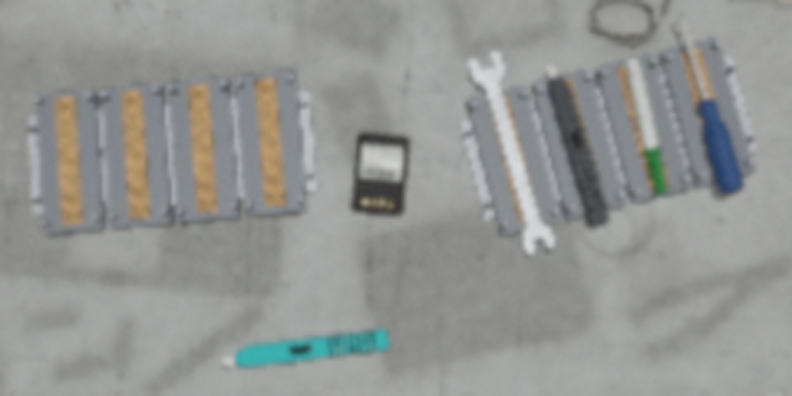

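The crop confirms it. The dark grey cutter is in the second source slot at crop (577,150), and the turquoise look-alike at crop (305,348) is left alone. The mirrored slots run spanner → y=-99, cutter → -33, marker → +33, screwdriver → +99.

```bash
cat >> h.py <<'E'
def tri(c1,p1,c2,p2):
    o1,d1=ray(c1,*p1);o2,d2=ray(c2,*p2);A=np.array([d1,-d2]).T
    t=np.linalg.lstsq(A,o2-o1,rcond=None)[0];a=o1+d1*t[0];b=o2+d2*t[1];return (a+b)/2,np.linalg.norm(a-b)
def plan(p,ang,n=None,zf=None):
    """rows so tool goes to p with tool y at world angle ang (mod pi), n equal rows"""
    s=manip.read_state();q=s['orientation'];M=R.from_quat([q[1],q[2],q[3],q[0]]).as_matrix()
    d=np.array(p)-s['ee_pos'];a=np.arctan2(M[1,1],M[0,1]);t=(ang-a+np.pi/2)%np.pi-np.pi/2
    if n is None:n=max(int(np.ceil(np.linalg.norm(d)/.037)),int(np.ceil(abs(t)/.11)),1)
    az=-t/n;S=sum(R.from_rotvec([0,0,az*k]).as_matrix() for k in range(n))
    r=np.linalg.solve(S,M.T@d)
    tz=M[:,2];tilt=M.T@np.cross(tz,[0,0,-1])
    print('at',s['ee_pos'].round(4),'n',n,'x %.4f y %.4f z %.4f az %.4f'%(*r,az),'tilt',tilt.round(4),'t %.2f q6 %.2f'%(s['t'],s['qpos'][5]))
E
python3 - <<'E'
from h import *
import pickle
c=pickle.load(open('top.pkl','rb'));s=pickle.load(open('scene.pkl','rb'))
for a,b in(((271.4,172.7),(325.4,175)),((251,174.5),(314.2,161.3)),((230.7,176.7),(303.4,148.3)),((210.4,177.7),(293.4,136.2))):
    print(tri(c,a,s,b))
plan([.5,.21,.30],1.637)
E
```

```text
(array([0.53969739, 0.11243587, 0.01846898]), np.float64(0.00307754913141501))
(array([0.53518991, 0.17804936, 0.01822251]), np.float64(0.002895054089491059))
(array([0.52941941, 0.2432112 , 0.01926054]), np.float64(0.002246523115070292))
(array([0.52640703, 0.30948897, 0.01805699]), np.float64(0.0047945045753810195))
at [0.1695 0.6012 0.191 ] n 15 x -0.0250 y -0.0235 z -0.0072 az -0.0227 tilt [-0.0011 -0.0001  0.    ] t 0.10 q6 -0.10
```

```bash
r='skip'; python3 -m jog '[{"x":-0.025,"y":-0.0235,"z":-0.0072,"az":-0.0227},{"x":-0.025,"y":-0.0235,"z":-0.0072,"az":-0.0227},{"x":-0.025,"y":-0.0235,"z":-0.0072,"az":-0.0227},{"x":-0.025,"y":-0.0235,"z":-0.0072,"az":-0.0227},{"x":-0.025,"y":-0.0235,"z":-0.0072,"az":-0.0227},{"x":-0.025,"y":-0.0235,"z":-0.0072,"az":-0.0227},{"x":-0.025,"y":-0.0235,"z":-0.0072,"az":-0.0227},{"x":-0.025,"y":-0.0235,"z":-0.0072,"az":-0.0227},{"x":-0.025,"y":-0.0235,"z":-0.0072,"az":-0.0227},{"x":-0.025,"y":-0.0235,"z":-0.0072,"az":-0.0227},{"x":-0.025,"y":-0.0235,"z":-0.0072,"az":-0.0227},{"x":-0.025,"y":-0.0235,"z":-0.0072,"az":-0.0227}]'
python3 -m jog '[{"x":-0.025,"y":-0.0235,"z":-0.0072,"az":-0.0227},{"x":-0.025,"y":-0.0235,"z":-0.0072,"az":-0.0227},{"x":-0.025,"y":-0.0235,"z":-0.0072,"az":-0.0227},{}]'
python3 - <<'E'
from h import *
import pickle
c=optics.read_camera('wrist');cv2.imwrite('pics/w1.png',c['color']);pickle.dump(dict(c),open('w1.pkl','wb'))
print(np.array(c['pose']).round(3).tolist(),np.array(c['mtx']).round(1).tolist(),c['k1'])
plan([.5,.21,.30],1.637)
E
```

```text
[[0.272, 0.923, 0.273, 0.091], [0.962, -0.26, -0.078, 0.623], [-0.001, 0.284, -0.959, 0.385], [0.0, 0.0, 0.0, 1.0]] [[321.5, 0.0, 315.4], [0.0, 321.5, 200.5], [0.0, 0.0, 1.0]] -0.06503089404808539
at [0.1695 0.6012 0.1911] n 15 x -0.0250 y -0.0235 z -0.0072 az -0.0227 tilt [-0.0009 -0.0001  0.    ] t 0.15 q6 -0.10schema error: expected keys x, y, z, ax, ay, az
schema error: expected keys x, y, z, ax, ay, az
```

View pics/w1.png

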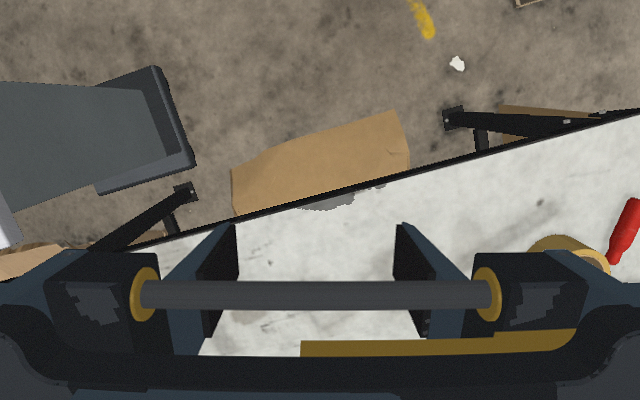

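Run:
```python
from h import *
import pickle
plan([.61,.21,.27],1.637,16)
c=pickle.load(open('top.pkl','rb'));s=pickle.load(open('scene.pkl','rb'))
print('drawer front-left top corner',tri(c,(371,96),s,(455,181)),'front-right',tri(c,(467,83),s,(562,265)))
```

```text
at [0.1695 0.6012 0.1911] n 16 x -0.0303 y -0.0212 z -0.0049 az -0.0213 tilt [-0.0009 -0.0001  0.    ] t 0.15 q6 -0.10
drawer front-left top corner (array([ 0.72574992, -0.18780287,  0.19282328]), np.float64(0.006654687524745925)) front-right (array([ 0.76596634, -0.47163226,  0.20237824]), np.float64(0.004045640103139351))
```

```bash
python3 -m jog '[{"x":-0.0303,"y":-0.0212,"z":-0.0049,"ax":0,"ay":0,"az":-0.0213},{"x":-0.0303,"y":-0.0212,"z":-0.0049,"ax":0,"ay":0,"az":-0.0213},{"x":-0.0303,"y":-0.0212,"z":-0.0049,"ax":0,"ay":0,"az":-0.0213},{"x":-0.0303,"y":-0.0212,"z":-0.0049,"ax":0,"ay":0,"az":-0.0213},{"x":-0.0303,"y":-0.0212,"z":-0.0049,"ax":0,"ay":0,"az":-0.0213},{"x":-0.0303,"y":-0.0212,"z":-0.0049,"ax":0,"ay":0,"az":-0.0213},{"x":-0.0303,"y":-0.0212,"z":-0.0049,"ax":0,"ay":0,"az":-0.0213},{"x":-0.0303,"y":-0.0212,"z":-0.0049,"ax":0,"ay":0,"az":-0.0213},{"x":-0.0303,"y":-0.0212,"z":-0.0049,"ax":0,"ay":0,"az":-0.0213},{"x":-0.0303,"y":-0.0212,"z":-0.0049,"ax":0,"ay":0,"az":-0.0213},{"x":-0.0303,"y":-0.0212,"z":-0.0049,"ax":0,"ay":0,"az":-0.0213},{"x":-0.0303,"y":-0.0212,"z":-0.0049,"ax":0,"ay":0,"az":-0.0213}]'
python3 -m jog '[{"x":-0.0303,"y":-0.0212,"z":-0.0049,"ax":0,"ay":0,"az":-0.0213},{"x":-0.0303,"y":-0.0212,"z":-0.0049,"ax":0,"ay":0,"az":-0.0213},{"x":-0.0303,"y":-0.0212,"z":-0.0049,"ax":0,"ay":0,"az":-0.0213},{"x":-0.0303,"y":-0.0212,"z":-0.0049,"ax":0,"ay":0,"az":-0.0213},{"x":0,"y":0,"z":0,"ax":0,"ay":0,"az":0},{"x":0,"y":0,"z":0,"ax":0,"ay":0,"az":0}]'
python3 - <<'E'
from h import *
import pickle
c=optics.read_camera('wrist');cv2.imwrite('pics/w2.png',c['color']);pickle.dump(dict(c),open('w2.pkl','wb'))
hsv=cv2.cvtColor(c['color'],cv2.COLOR_BGR2HSV)
m=cv2.inRange(hsv,(8,80,110),(22,255,255))
nn,l,st,ce=cv2.connectedComponentsWithStats(m)
for i in range(1,nn):
    if st[i,4]>300: print(ce[i].round(1),st[i].tolist(),onplane(c,*ce[i],.016).round(4))
plan([.61,-.13,.30],1.637)
E
```

```text
t: 1.15
ee_pos: [0.4889, 0.2925, 0.2505]
orientation: [-0.0, 0.009, 1.0, -0.0]
contact_force: [1.0, 0.8, 0.1]
gripper_width: 0.999
grasp_force: 0.0
t: 1.65
ee_pos: [0.6113, 0.2095, 0.2693]
orientation: [-0.0, -0.032, 0.999, -0.0]
contact_force: [0.4, 0.4, -0.6]
gripper_width: 1.001
grasp_force: 0.0
[246.4 106.8] [236, 59, 21, 97, 1424] [0.5363 0.1118 0.016 ]
[294.8  81.2] [287, 59, 16, 51, 707] [0.4997 0.1754 0.016 ]
[344.8  75.7] [338, 58, 15, 37, 518] [0.4886 0.2407 0.016 ]
[393.7 105.5] [384, 58, 20, 97, 1414] [0.5219 0.3097 0.016 ]
at [0.6101 0.2104 0.2693] n 10 x 0.0022 y -0.0340 z -0.0031 az -0.0002 tilt [ 0.0001 -0.0011  0.    ] t 1.70 q6 -1.40
```

View pics/w2.png

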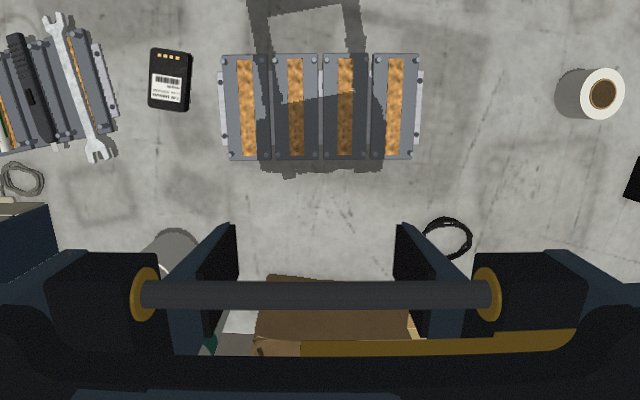

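The wrist view shows the four target corks at (246,107), (295,107), (345,106) and (394,105). The two middle ones are in shadow, so I use the outer two. Target centre is about (0.529, 0.211), yaw 0.073. Next is the source rest.

```bash
python3 -m jog '[{"x":0.0015,"y":-0.0345,"z":-0.0017,"ax":0,"ay":0,"az":0},{"x":0.0015,"y":-0.0345,"z":-0.0017,"ax":0,"ay":0,"az":0},{"x":0.0015,"y":-0.0345,"z":-0.0017,"ax":0,"ay":0,"az":0},{"x":0.0015,"y":-0.0345,"z":-0.0017,"ax":0,"ay":0,"az":0},{"x":0.0015,"y":-0.0345,"z":-0.0017,"ax":0,"ay":0,"az":0},{"x":0.0015,"y":-0.0345,"z":-0.0017,"ax":0,"ay":0,"az":0},{"x":0.0015,"y":-0.0345,"z":-0.0017,"ax":0,"ay":0,"az":0},{"x":0.0015,"y":-0.0345,"z":-0.0017,"ax":0,"ay":0,"az":0},{"x":0.0015,"y":-0.0345,"z":-0.0017,"ax":0,"ay":0,"az":0},{"x":0.0015,"y":-0.0345,"z":-0.0017,"ax":0,"ay":0,"az":0},{"x":0.0015,"y":-0.0345,"z":-0.0017,"ax":0,"ay":0,"az":0},{"x":0,"y":0,"z":0,"ax":0,"ay":0,"az":0}]'
python3 - <<'E'
from h import *
import pickle
c=optics.read_camera('wrist');cv2.imwrite('pics/w3.png',c['color']);pickle.dump(dict(c),open('w3.pkl','wb'))
E
```

```text
t: 2.7
ee_pos: [0.6181, -0.1732, 0.2886]
orientation: [-0.0, -0.032, 0.999, -0.001]
contact_force: [0.7, -1.6, -0.1]
gripper_width: 0.998
grasp_force: 0.0
```

View pics/w3.png

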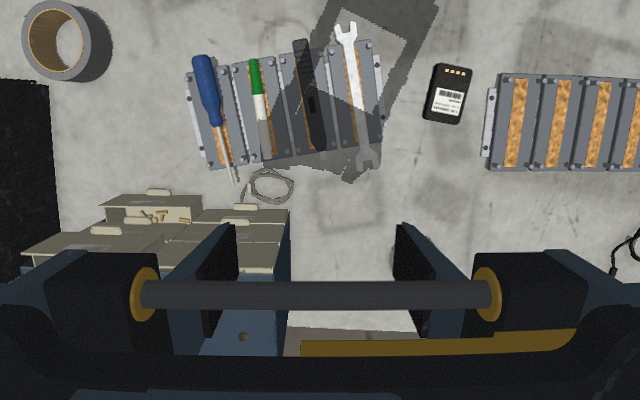

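Run:
```python
from h import *
import pickle
c=pickle.load(open('w3.pkl','rb'));im=c['color'][10:195,180:400].astype(float)
im=(255*(im/255)**.6).astype(np.uint8)
cv2.imwrite('pics/crop3.png',cv2.resize(im,None,fx=3.2,fy=3.2,interpolation=cv2.INTER_CUBIC))
```

```text
(no output)
```

View pics/crop3.png

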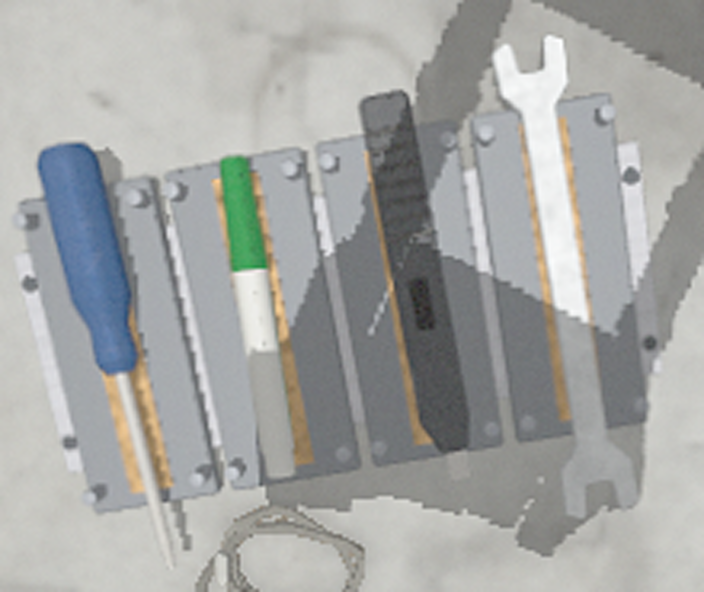

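The crop is clear. In crop pixels:

| Tool | Near end | Far end |
|---|---|---|
| Spanner | (528,45) | (602,510) |
| Cutter | (385,95) | (451,448) |
| Marker | (235,157) | (281,475) |
| Screwdriver | (68,148) handle | (172,567) tip |

The drawer unit stands close behind the screwdriver, at x of about 0.7.

Run:
```python
from h import *
import pickle
w3,w2,top,sc=[pickle.load(open(n+'.pkl','rb')) for n in('w3','w2','top','scene')]
pts=dict(spanner=((528,45),(602,510),.024),cutter=((385,95),(451,448),.028),marker=((235,157),(281,475),.026),screwdriver=((68,148),(172,567),.029))
for k,(a,b,z) in pts.items():
    A,B=[onplane(w3,180+(p[0]+.5)/3.2-.5,10+(p[1]+.5)/3.2-.5,z) for p in(a,b)]
    d=B-A;print(k,'mid',((A+B)/2).round(4),'len %.3f yaw %.3f'%(np.linalg.norm(d),np.arctan2(d[1],d[0])),'A',A[:2].round(3),'B',B[:2].round(3))
def cen(c,lo,hi,roi=None):
    h=cv2.cvtColor(c['color'],cv2.COLOR_BGR2HSV);m=cv2.inRange(h,lo,hi);M=np.zeros_like(m)
    x,y,x2,y2=roi;M[y:y2,x:x2]=m[y:y2,x:x2]
    n,l,s,ce=cv2.connectedComponentsWithStats(M);i=1+s[1:,4].argmax();return ce[i],s[i,4]
for n,lo,hi in(('handle',(105,120,40),(125,255,255)),('cap',(50,100,40),(80,255,255))):
    a=cen(w3,lo,hi,(180,10,300,190));b=cen(top,lo,hi,(330,130,430,210));s=cen(sc,lo,hi,(330,215,450,320))
    print(n,a,b,s,'w3-top',tri(w3,a[0],top,b[0]),'w3-scene',tri(w3,a[0],sc,s[0]),'top-scene',tri(top,b[0],sc,s[0]))
f=lambda p:(180+p[0]/3.2,10+p[1]/3.2)
print('spanner w2-w3 near,far',tri(w3,f((528,45)),w2,(56.5,15)),tri(w3,f((602,510)),w2,(99,158)))
print('target cork right in w3',tri(w3,(513.5,121.5),w2,(246.4,106.8)))
plan([.55,-.1,.12],1.8)
```

```text
spanner mid [ 0.5247 -0.1221  0.024 ] len 0.196 yaw 0.256 A [ 0.43  -0.147] B [ 0.62  -0.097]
cutter mid [ 0.5245 -0.1856  0.028 ] len 0.147 yaw 0.251 A [ 0.453 -0.204] B [ 0.596 -0.167]
marker mid [ 0.5465 -0.2537  0.026 ] len 0.134 yaw 0.170 A [ 0.48  -0.265] B [ 0.613 -0.242]
screwdriver mid [ 0.5689 -0.3125  0.029 ] len 0.182 yaw 0.240 A [ 0.481 -0.334] B [ 0.657 -0.291]
handle (array([207.56334459,  87.80827703]), np.int32(1184)) (array([407.86013986, 174.97202797]), np.int32(143)) (array([404.66891892, 298.55067568]), np.int32(296)) w3-top (array([ 0.52170906, -0.32029653,  0.04689769]), np.float64(0.0009099313188097568)) w3-scene (array([ 0.52076411, -0.32505139,  0.0304343 ]), np.float64(0.0005487574889000515)) top-scene (array([ 0.52326503, -0.32459847,  0.02817289]), np.float64(0.003615284370997165))
cap (array([255.11143695,  77.        ]), np.int32(341)) (array([388.25, 180.75]), np.int32(36)) (array([383.92045455, 280.20454545]), np.int32(88)) w3-top (array([ 0.50485588, -0.25830009,  0.04389279]), np.float64(0.00042578699115068187)) w3-scene (array([ 0.503915  , -0.26158717,  0.02808459]), np.float64(0.0005409228321436794)) top-scene (array([ 0.5063187 , -0.26113345,  0.02590216]), np.float64(0.002647802282829134))
spanner w2-w3 near,far (array([ 0.42787191, -0.14590105,  0.01537299]), np.float64(0.0005173761901033382)) (array([ 0.61799554, -0.09685888,  0.0247416 ]), np.float64(0.003998379499964625))
target cork right in w3 (array([0.53657242, 0.11126303, 0.01328237]), np.float64(0.0005203269342036873))
at [ 0.6181 -0.1705  0.2884] n 6 x 0.0097 y 0.0132 z 0.0281 az -0.0276 tilt [-0.0001 -0.0005  0.    ] t 2.75 q6 -2.00
```

```bash
python3 -c "
from h import *
plan([.5247,-.1221,.06],1.827,8)"
```

```text
at [ 0.6181 -0.1705  0.2884] n 8 x 0.0107 y 0.0077 z 0.0286 az -0.0241 tilt [-0.0001 -0.0005  0.    ] t 2.75 q6 -2.00
```

```bash
python3 -m jog '[{"x":0.0107,"y":0.0077,"z":0.0286,"ax":0,"ay":0,"az":-0.0241},{"x":0.0107,"y":0.0077,"z":0.0286,"ax":0,"ay":0,"az":-0.0241},{"x":0.0107,"y":0.0077,"z":0.0286,"ax":0,"ay":0,"az":-0.0241},{"x":0.0107,"y":0.0077,"z":0.0286,"ax":0,"ay":0,"az":-0.0241},{"x":0.0107,"y":0.0077,"z":0.0286,"ax":0,"ay":0,"az":-0.0241},{"x":0.0107,"y":0.0077,"z":0.0286,"ax":0,"ay":0,"az":-0.0241},{"x":0.0107,"y":0.0077,"z":0.0286,"ax":0,"ay":0,"az":-0.0241},{"x":0.0107,"y":0.0077,"z":0.0286,"ax":0,"ay":0,"az":-0.0241},{"x":0,"y":0,"z":0,"ax":0,"ay":0,"az":0},{"x":0,"y":0,"z":0,"ax":0,"ay":0,"az":0},{"x":0,"y":0,"z":0,"ax":0,"ay":0,"az":0}]' 0.45
python3 - <<'E'
from h import *
plan([.5247,-.1221,.0185],1.827,3)
c=optics.read_camera('wrist');cv2.imwrite('pics/w4.png',c['color'])
E
```

```text
t: 3.67
ee_pos: [0.5264, -0.1206, 0.0613]
orientation: [0.001, -0.129, 0.992, -0.0]
contact_force: [0.8, 0.0, 1.0]
gripper_width: 0.449
grasp_force: 0.0
at [ 0.5264 -0.1206  0.0613] n 3 x 0.0007 y -0.0003 z 0.0143 az 0.0009 tilt [-0.001   0.0017  0.    ] t 3.67 q6 -2.17
```

View pics/w4.png

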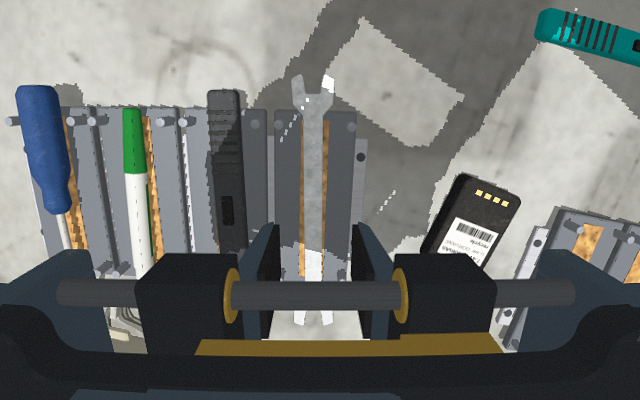

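The wrist view shows the spanner shank at column 313, midway between the fingers (about 270 and 365) and aligned. I'll descend, close and lift.

```bash
python3 -m jog '[{"x":0.0007,"y":0,"z":0.0143,"ax":0,"ay":0,"az":0},{"x":0.0007,"y":0,"z":0.0143,"ax":0,"ay":0,"az":0},{"x":0.0007,"y":0,"z":0.0138,"ax":0,"ay":0,"az":0},{"x":0,"y":0,"z":0,"ax":0,"ay":0,"az":0},{"x":0,"y":0,"z":0,"ax":0,"ay":0,"az":0}]' 0.45
python3 -m jog '[{"x":0,"y":0,"z":0,"ax":0,"ay":0,"az":0},{"x":0,"y":0,"z":0,"ax":0,"ay":0,"az":0},{"x":0,"y":0,"z":0,"ax":0,"ay":0,"az":0},{"x":0,"y":0,"z":0,"ax":0,"ay":0,"az":0},{"x":0,"y":0,"z":0,"ax":0,"ay":0,"az":0},{"x":0,"y":0,"z":0,"ax":0,"ay":0,"az":0}]' 0
```

```text
t: 4.13
ee_pos: [0.5239, -0.1217, 0.0184]
orientation: [0.001, -0.129, 0.992, -0.0]
contact_force: [-0.0, 0.7, 0.3]
gripper_width: 0.45
grasp_force: 0.0
t: 4.63
ee_pos: [0.523, -0.1215, 0.0176]
orientation: [0.0, -0.129, 0.992, -0.0]
contact_force: [0.2, -0.3, 0.8]
gripper_width: 0.042
grasp_force: 0.0
```

```bash
python3 -c "
from h import *
s=manip.read_state();print(s['gripper_width'],s['grasp_force'],s['t'])
c=optics.read_camera('wrist');cv2.imwrite('pics/w5.png',c['color'])
s=optics.read_camera('scene');cv2.imwrite('pics/s5.png',s['color'])"
```

```text
0.04174718557354109 0.0 4.6333
```

View pics/w5.png

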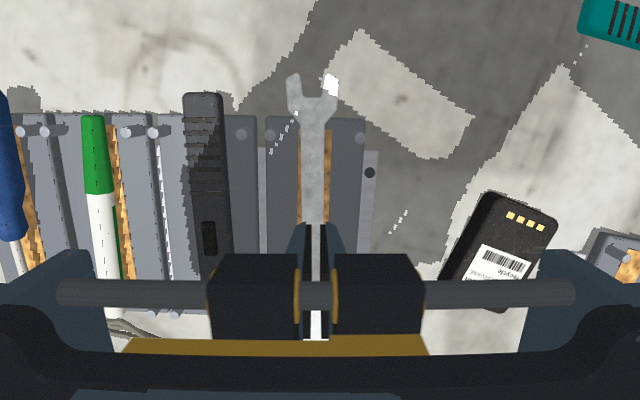

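The fingers have closed above the spanner at (305–328, 225), with a 4 mm gap and no grip, so the tips sit higher than assumed. I'll reopen and feel downwards in small steps.

```bash
python3 -m jog '[{"x":0,"y":0,"z":0,"ax":0,"ay":0,"az":0},{"x":0,"y":0,"z":0,"ax":0,"ay":0,"az":0},{"x":0,"y":0,"z":0,"ax":0,"ay":0,"az":0},{"x":0,"y":0,"z":0,"ax":0,"ay":0,"az":0},{"x":0,"y":0,"z":0,"ax":0,"ay":0,"az":0}]' 0.4
for i in 1; do python3 -m jog '[{"x":0,"y":0,"z":0.001,"ax":0,"ay":0,"az":0},{"x":0,"y":0,"z":0,"ax":0,"ay":0,"az":0}]'; python3 -m jog '[{"x":0,"y":0,"z":0.001,"ax":0,"ay":0,"az":0},{"x":0,"y":0,"z":0,"ax":0,"ay":0,"az":0}]';python3 -m jog '[{"x":0,"y":0,"z":0.001,"ax":0,"ay":0,"az":0},{"x":0,"y":0,"z":0,"ax":0,"ay":0,"az":0}]'; done | grep -E 'ee_pos|contact|width'
```

```text
t: 5.15
ee_pos: [0.523, -0.1214, 0.0174]
orientation: [-0.0, -0.129, 0.992, 0.0]
contact_force: [-0.7, -0.1, -0.0]
gripper_width: 0.344
grasp_force: 0.0
ee_pos: [0.5229, -0.1215, 0.0163]
contact_force: [0.3, 0.9, -1.1]
gripper_width: 0.398
ee_pos: [0.5228, -0.1214, 0.0153]
contact_force: [-0.0, 0.2, -0.0]
gripper_width: 0.4
ee_pos: [0.5229, -0.1215, 0.0143]
contact_force: [0.6, -0.1, -0.9]
gripper_width: 0.399
```

```bash
(python3 -m jog '[{"x":0,"y":0,"z":0.001,"ax":0,"ay":0,"az":0},{"x":0,"y":0,"z":0,"ax":0,"ay":0,"az":0}]'; python3 -m jog '[{"x":0,"y":0,"z":0.001,"ax":0,"ay":0,"az":0},{"x":0,"y":0,"z":0,"ax":0,"ay":0,"az":0}]';python3 -m jog '[{"x":0,"y":0,"z":0.001,"ax":0,"ay":0,"az":0},{"x":0,"y":0,"z":0,"ax":0,"ay":0,"az":0}]') | grep -E 'ee_pos|contact'
python3 -m jog '[{"x":0,"y":0,"z":0,"ax":0,"ay":0,"az":0},{"x":0,"y":0,"z":0,"ax":0,"ay":0,"az":0},{"x":0,"y":0,"z":0,"ax":0,"ay":0,"az":0},{"x":0,"y":0,"z":0,"ax":0,"ay":0,"az":0},{"x":0,"y":0,"z":0,"ax":0,"ay":0,"az":0},{"x":0,"y":0,"z":0,"ax":0,"ay":0,"az":0}]' 0
```

```text
ee_pos: [0.5229, -0.1214, 0.0133]
contact_force: [-0.5, -0.2, -0.4]
ee_pos: [0.5229, -0.1215, 0.0123]
contact_force: [-0.1, -0.1, -0.3]
ee_pos: [0.5229, -0.1214, 0.0113]
contact_force: [-0.1, -1.1, 0.1]
t: 6.65
ee_pos: [0.5229, -0.1215, 0.0114]
orientation: [0.0, -0.129, 0.992, 0.0]
contact_force: [-0.0, 0.1, -0.5]
gripper_width: 0.012
grasp_force: 0.0
```

Still no contact with TCP at z=0.011 and the fingers shut. I need to see it from the side.

```bash
python3 -c "
from h import *
c=optics.read_camera('wrist');s=optics.read_camera('scene')
p=manip.read_state()['ee_pos'];print(p,proj(s,p),proj(c,p),proj(c,p+[0,0,.01]))
a=cv2.resize(s['color'][150:300,290:490],None,fx=3,fy=3,interpolation=cv2.INTER_CUBIC)
b=c['color'][180:330,220:420]; b=cv2.resize(b,(200,150))
a[:150,:200]=b
cv2.imwrite('pics/s6.png',a)"
```

```text
[ 0.52295801 -0.12146376  0.01143205] (np.float64(360.8946168233275), np.float64(237.72682638948237)) (np.float64(314.6975118909441), np.float64(236.1830950989418)) (np.float64(314.6643199872108), np.float64(242.4480047805592))
```

View pics/s6.png

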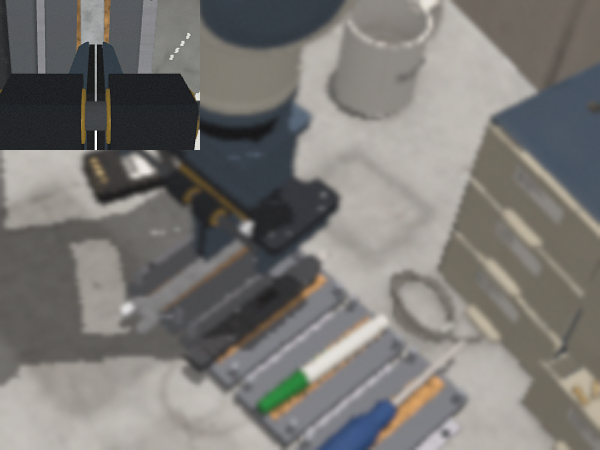

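```bash
python3 -m jog '[{"x":0,"y":0,"z":0,"ax":0,"ay":0,"az":0},{"x":0,"y":0,"z":0,"ax":0,"ay":0,"az":0},{"x":0,"y":0,"z":0,"ax":0,"ay":0,"az":0},{"x":0,"y":0,"z":0,"ax":0,"ay":0,"az":0},{"x":0,"y":0,"z":0,"ax":0,"ay":0,"az":0},{"x":0,"y":0,"z":0,"ax":0,"ay":0,"az":0}]' 0.4 | grep width
(python3 -m jog '[{"x":0,"y":0,"z":0.001,"ax":0,"ay":0,"az":0},{"x":0,"y":0,"z":0.001,"ax":0,"ay":0,"az":0},{"x":0,"y":0,"z":0,"ax":0,"ay":0,"az":0}]'; python3 -m jog '[{"x":0,"y":0,"z":0.001,"ax":0,"ay":0,"az":0},{"x":0,"y":0,"z":0.001,"ax":0,"ay":0,"az":0},{"x":0,"y":0,"z":0,"ax":0,"ay":0,"az":0}]') | grep -E 'ee_pos|contact'; python3 -c "
from h import *
print(manip.read_state()['effort'].round(2))"
```

```text
gripper_width: 0.391
ee_pos: [0.5228, -0.1215, 0.0092]
contact_force: [0.2, 0.1, 0.4]
ee_pos: [0.5228, -0.1214, 0.0072]
contact_force: [-0.3, 0.3, -0.3]
[ 1.000e-02 -8.219e+01 -2.075e+01 -5.000e-02 -4.000e-02 -0.000e+00]
```

```bash
(python3 -m jog '[{"x":0,"y":0,"z":0.001,"ax":0,"ay":0,"az":0},{"x":0,"y":0,"z":0.001,"ax":0,"ay":0,"az":0},{"x":0,"y":0,"z":0,"ax":0,"ay":0,"az":0}]'; python3 -m jog '[{"x":0,"y":0,"z":0,"ax":0,"ay":0,"az":0},{"x":0,"y":0,"z":0,"ax":0,"ay":0,"az":0},{"x":0,"y":0,"z":0,"ax":0,"ay":0,"az":0},{"x":0,"y":0,"z":0,"ax":0,"ay":0,"az":0},{"x":0,"y":0,"z":0,"ax":0,"ay":0,"az":0}]' 0) | grep -E 'ee_pos|contact|wid|gras'
```

```text
ee_pos: [0.5228, -0.1214, 0.0052]
contact_force: [-0.3, -0.2, 0.1]
gripper_width: 0.398
grasp_force: 0.0
ee_pos: [0.523, -0.1215, 0.0055]
contact_force: [0.1, -0.1, 0.7]
gripper_width: 0.067
grasp_force: 0.0
```

```bash
python3 -m jog '[{"x":0,"y":0,"z":0,"ax":0,"ay":0,"az":0},{"x":0,"y":0,"z":0,"ax":0,"ay":0,"az":0},{"x":0,"y":0,"z":0,"ax":0,"ay":0,"az":0},{"x":0,"y":0,"z":0,"ax":0,"ay":0,"az":0},{"x":0,"y":0,"z":0,"ax":0,"ay":0,"az":0},{"x":0,"y":0,"z":0,"ax":0,"ay":0,"az":0}]' 0.4 | grep width
for k in 1; do python3 -m jog '[{"x":0,"y":0,"z":0.001,"ax":0,"ay":0,"az":0},{"x":0,"y":0,"z":0.001,"ax":0,"ay":0,"az":0},{"x":0,"y":0,"z":0,"ax":0,"ay":0,"az":0}]'; python3 -m jog '[{"x":0,"y":0,"z":0.001,"ax":0,"ay":0,"az":0},{"x":0,"y":0,"z":0.001,"ax":0,"ay":0,"az":0},{"x":0,"y":0,"z":0,"ax":0,"ay":0,"az":0}]';  python3 -m jog '[{"x":0,"y":0,"z":0.001,"ax":0,"ay":0,"az":0},{"x":0,"y":0,"z":0,"ax":0,"ay":0,"az":0}]'; done | grep -E 'ee_pos|contact'
python3 -m jog '[{"x":0,"y":0,"z":0,"ax":0,"ay":0,"az":0},{"x":0,"y":0,"z":0,"ax":0,"ay":0,"az":0},{"x":0,"y":0,"z":0,"ax":0,"ay":0,"az":0},{"x":0,"y":0,"z":0,"ax":0,"ay":0,"az":0},{"x":0,"y":0,"z":0,"ax":0,"ay":0,"az":0}]' 0
```

```text
gripper_width: 0.397
ee_pos: [0.5228, -0.1214, 0.0032]
contact_force: [-0.3, -0.3, 0.4]
ee_pos: [0.5228, -0.1214, 0.0012]
contact_force: [1.1, 0.8, -0.1]
ee_pos: [0.5229, -0.1214, 0.0003]
contact_force: [-0.5, 1.6, -0.8]
t: 10.0
ee_pos: [0.5233, -0.1214, 0.0016]
orientation: [0.001, -0.129, 0.992, -0.0]
contact_force: [-6.4, 0.5, 40.0]
gripper_width: 0.069
grasp_force: 20.0
```

The fingers now press on the spanner's top (40 N) with TCP z≈0, so the real tips are about 23 mm behind the reported TCP. I'll open and lower by that much.

```bash
python3 -m jog '[{"x":0,"y":0,"z":0,"ax":0,"ay":0,"az":0},{"x":0,"y":0,"z":0,"ax":0,"ay":0,"az":0},{"x":0,"y":0,"z":0,"ax":0,"ay":0,"az":0},{"x":0,"y":0,"z":0,"ax":0,"ay":0,"az":0},{"x":0,"y":0,"z":0,"ax":0,"ay":0,"az":0},{"x":0,"y":0,"z":0,"ax":0,"ay":0,"az":0}]' 0.38 | grep -E "width|ee|cont"
for k in 1; do python3 -m jog '[{"x":0,"y":0,"z":0.001,"ax":0,"ay":0,"az":0},{"x":0,"y":0,"z":0.001,"ax":0,"ay":0,"az":0},{"x":0,"y":0,"z":0,"ax":0,"ay":0,"az":0}]'; python3 -m jog '[{"x":0,"y":0,"z":0.001,"ax":0,"ay":0,"az":0},{"x":0,"y":0,"z":0.001,"ax":0,"ay":0,"az":0},{"x":0,"y":0,"z":0,"ax":0,"ay":0,"az":0}]';  python3 -m jog '[{"x":0,"y":0,"z":0.001,"ax":0,"ay":0,"az":0},{"x":0,"y":0,"z":0,"ax":0,"ay":0,"az":0}]'; done | grep -E 'ee_pos|contact'
python3 -m jog '[{"x":0,"y":0,"z":0,"ax":0,"ay":0,"az":0},{"x":0,"y":0,"z":0,"ax":0,"ay":0,"az":0},{"x":0,"y":0,"z":0,"ax":0,"ay":0,"az":0},{"x":0,"y":0,"z":0,"ax":0,"ay":0,"az":0}]' 0.16
```

```text
ee_pos: [0.5228, -0.1214, 0.0003]
contact_force: [0.2, -0.5, 0.1]
gripper_width: 0.377
ee_pos: [0.5228, -0.1214, -0.0019]
contact_force: [-1.6, 1.2, 0.1]
ee_pos: [0.5228, -0.1214, -0.0038]
contact_force: [-0.2, 0.2, -0.8]
ee_pos: [0.5229, -0.1214, -0.0047]
contact_force: [0.5, -0.1, -0.4]
t: 11.5
ee_pos: [0.523, -0.1215, -0.0045]
orientation: [0.0, -0.129, 0.992, -0.0]
contact_force: [-0.0, -0.1, 0.7]
gripper_width: 0.171
grasp_force: 30.0
```

Gripped: width 0.171 with 30 N. Lift and carry.

```bash
python3 -m jog '[{"x":0,"y":0,"z":-0.01,"ax":0,"ay":0,"az":0},{"x":0,"y":0,"z":-0.025,"ax":0,"ay":0,"az":0},{"x":0,"y":0,"z":-0.03,"ax":0,"ay":0,"az":0},{"x":0,"y":0,"z":-0.025,"ax":0,"ay":0,"az":0},{"x":0,"y":0,"z":0,"ax":0,"ay":0,"az":0}]'
python3 -c "
from h import *
plan([.5347,.1121,.05],1.6435,9)"
```

```text
t: 11.92
ee_pos: [0.5252, -0.1222, 0.0904]
orientation: [0.003, -0.129, 0.992, -0.002]
contact_force: [1.6, -0.3, -0.2]
gripper_width: 0.165
grasp_force: 30.0
at [ 0.5252 -0.1222  0.0904] n 9 x -0.0056 y 0.0255 z 0.0044 az 0.0207 tilt [-0.0037  0.0054  0.    ] t 11.92 q6 -2.17
```

```bash
python3 -m jog '[{"x":-0.0056,"y":0.0255,"z":0.0044,"ax":0,"ay":0,"az":0.0207},{"x":-0.0056,"y":0.0255,"z":0.0044,"ax":0,"ay":0,"az":0.0207},{"x":-0.0056,"y":0.0255,"z":0.0044,"ax":0,"ay":0,"az":0.0207},{"x":-0.0056,"y":0.0255,"z":0.0044,"ax":0,"ay":0,"az":0.0207},{"x":-0.0056,"y":0.0255,"z":0.0044,"ax":0,"ay":0,"az":0.0207},{"x":-0.0056,"y":0.0255,"z":0.0044,"ax":0,"ay":0,"az":0.0207},{"x":-0.0056,"y":0.0255,"z":0.0044,"ax":0,"ay":0,"az":0.0207},{"x":-0.0056,"y":0.0255,"z":0.0044,"ax":0,"ay":0,"az":0.0207},{"x":-0.0056,"y":0.0255,"z":0.0044,"ax":0,"ay":0,"az":0.0207},{"x":0,"y":0,"z":0,"ax":0,"ay":0,"az":0},{"x":0,"y":0,"z":0,"ax":0,"ay":0,"az":0},{"x":0,"y":0,"z":0,"ax":0,"ay":0,"az":0}]'
python3 -c "
from h import *
plan([.5347,.1121,-.0035],1.6435,4)
c=optics.read_camera('wrist');cv2.imwrite('pics/w7.png',c['color'])"
```

```text
t: 12.92
ee_pos: [0.5321, 0.1127, 0.0459]
orientation: [-0.0, -0.037, 0.999, -0.0]
contact_force: [-0.5, -0.2, -0.9]
gripper_width: 0.166
grasp_force: 30.0
at [0.5321 0.1127 0.0459] n 4 x -0.0006 y -0.0002 z 0.0124 az 0.0002 tilt [-0.0002 -0.0003  0.    ] t 12.92 q6 -1.54
```

View pics/w7.png

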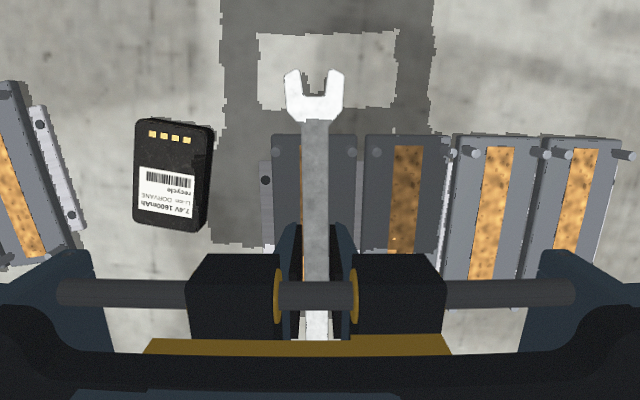

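The spanner is held straight at column 315, midway between the slot's near pegs (275, 352). Lower, release and rise.

```bash
python3 -m jog '[{"x":-0.0006,"y":0,"z":0.0124,"ax":0,"ay":0,"az":0},{"x":-0.0006,"y":0,"z":0.0124,"ax":0,"ay":0,"az":0},{"x":-0.0006,"y":0,"z":0.0124,"ax":0,"ay":0,"az":0},{"x":-0.0006,"y":0,"z":0.0124,"ax":0,"ay":0,"az":0},{"x":0,"y":0,"z":0,"ax":0,"ay":0,"az":0},{"x":0,"y":0,"z":0,"ax":0,"ay":0,"az":0}]'
python3 -m jog '[{"x":0,"y":0,"z":0,"ax":0,"ay":0,"az":0},{"x":0,"y":0,"z":0,"ax":0,"ay":0,"az":0},{"x":0,"y":0,"z":0,"ax":0,"ay":0,"az":0},{"x":0,"y":0,"z":0,"ax":0,"ay":0,"az":0},{"x":0,"y":0,"z":0,"ax":0,"ay":0,"az":0},{"x":0,"y":0,"z":-0.02,"ax":0,"ay":0,"az":0},{"x":0,"y":0,"z":-0.03,"ax":0,"ay":0,"az":0},{"x":0,"y":0,"z":-0.03,"ax":0,"ay":0,"az":0},{"x":0,"y":0,"z":0,"ax":0,"ay":0,"az":0},{"x":0,"y":0,"z":0,"ax":0,"ay":0,"az":0}]' 0.42
python3 -c "
from h import *
plan([.530,-.1845,.04],1.571+.251,10)"
```

```text
t: 13.47
ee_pos: [0.5345, 0.1123, -0.0038]
orientation: [-0.0, -0.036, 0.999, -0.0]
contact_force: [0.1, -1.2, -0.5]
gripper_width: 0.169
grasp_force: 30.0
t: 14.3
ee_pos: [0.5358, 0.1133, 0.0778]
orientation: [0.002, -0.036, 0.999, 0.0]
contact_force: [0.6, 0.9, -0.3]
gripper_width: 0.42
grasp_force: 0.0
at [0.5358 0.1133 0.0778] n 10 x 0.0051 y -0.0294 z 0.0038 az -0.0179 tilt [0.0001 0.0033 0.    ] t 14.30 q6 -1.54
```

```bash
python3 -m jog '[{"x":0.0051,"y":-0.0294,"z":0.0038,"ax":0,"ay":0,"az":-0.0179},{"x":0.0051,"y":-0.0294,"z":0.0038,"ax":0,"ay":0,"az":-0.0179},{"x":0.0051,"y":-0.0294,"z":0.0038,"ax":0,"ay":0,"az":-0.0179},{"x":0.0051,"y":-0.0294,"z":0.0038,"ax":0,"ay":0,"az":-0.0179},{"x":0.0051,"y":-0.0294,"z":0.0038,"ax":0,"ay":0,"az":-0.0179},{"x":0.0051,"y":-0.0294,"z":0.0038,"ax":0,"ay":0,"az":-0.0179},{"x":0.0051,"y":-0.0294,"z":0.0038,"ax":0,"ay":0,"az":-0.0179},{"x":0.0051,"y":-0.0294,"z":0.0038,"ax":0,"ay":0,"az":-0.0179},{"x":0.0051,"y":-0.0294,"z":0.0038,"ax":0,"ay":0,"az":-0.0179},{"x":0.0051,"y":-0.0294,"z":0.0038,"ax":0,"ay":0,"az":-0.0179},{"x":0,"y":0,"z":0,"ax":0,"ay":0,"az":0},{"x":0,"y":0,"z":0,"ax":0,"ay":0,"az":0}]'
python3 -c "
from h import *
plan([.530,-.1845,-.004],1.571+.251,3)
c=optics.read_camera('wrist');cv2.imwrite('pics/w8.png',c['color'])"
```

```text
t: 15.3
ee_pos: [0.5284, -0.1858, 0.0369]
orientation: [-0.001, -0.124, 0.992, 0.0]
contact_force: [-0.7, 1.1, -0.1]
gripper_width: 0.422
grasp_force: 0.0
at [ 0.5284 -0.1858  0.0369] n 3 x -0.0007 y 0.0003 z 0.0136 az -0.0007 tilt [ 0.0012 -0.0014  0.    ] t 15.30 q6 -2.26
```

View pics/w8.png

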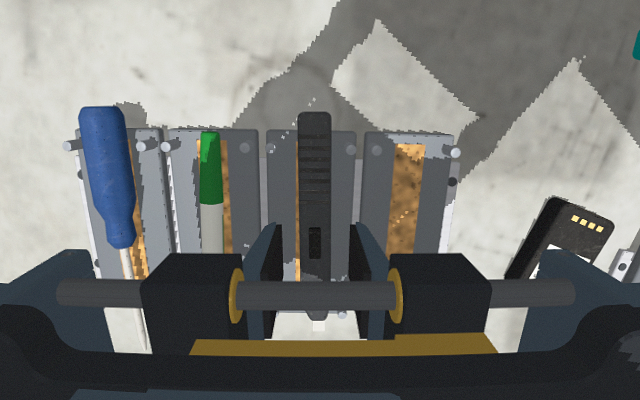

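The dark grey cutter is centred at column 315 between the fingers (270–363). Grasp it and lift.

```bash
python3 -m jog '[{"x":-0.0007,"y":0,"z":0.0136,"ax":0,"ay":0,"az":0},{"x":-0.0007,"y":0,"z":0.0136,"ax":0,"ay":0,"az":0},{"x":-0.0007,"y":0,"z":0.0136,"ax":0,"ay":0,"az":0},{"x":0,"y":0,"z":0,"ax":0,"ay":0,"az":0},{"x":0,"y":0,"z":0,"ax":0,"ay":0,"az":0}]' | grep -E "ee|cont"
python3 -m jog '[{"x":0,"y":0,"z":0,"ax":0,"ay":0,"az":0},{"x":0,"y":0,"z":0,"ax":0,"ay":0,"az":0},{"x":0,"y":0,"z":0,"ax":0,"ay":0,"az":0},{"x":0,"y":0,"z":0,"ax":0,"ay":0,"az":0},{"x":0,"y":0,"z":0,"ax":0,"ay":0,"az":0}]' 0.18 
python3 -m jog '[{"x":0,"y":0,"z":-0.01,"ax":0,"ay":0,"az":0},{"x":0,"y":0,"z":-0.025,"ax":0,"ay":0,"az":0},{"x":0,"y":0,"z":-0.03,"ax":0,"ay":0,"az":0},{"x":0,"y":0,"z":-0.025,"ax":0,"ay":0,"az":0},{"x":0,"y":0,"z":0,"ax":0,"ay":0,"az":0},{"x":0,"y":0,"z":0,"ax":0,"ay":0,"az":0}]'
python3 -c "
from h import *
plan([.5305,.1779,.05],1.6435,11)"
```

```text
ee_pos: [0.5305, -0.183, -0.003]
contact_force: [1.0, -1.2, 0.4]
t: 16.18
ee_pos: [0.5316, -0.1843, -0.0019]
orientation: [0.0, -0.125, 0.992, -0.0]
contact_force: [0.2, 2.6, 7.2]
gripper_width: 0.232
grasp_force: 30.0
t: 16.68
ee_pos: [0.5321, -0.1847, 0.0893]
orientation: [0.001, -0.125, 0.992, -0.001]
contact_force: [-0.1, -0.7, -0.9]
gripper_width: 0.233
grasp_force: 30.0
at [ 0.5321 -0.1847  0.0893] n 11 x -0.0054 y 0.0326 z 0.0035 az 0.0163 tilt [-0.0022  0.0025  0.    ] t 16.68 q6 -2.26
```

```bash
python3 -m jog '[{"x":-0.0053,"y":0.0326,"z":0.0032,"ax":0,"ay":0,"az":0.0163},{"x":-0.0053,"y":0.0326,"z":0.0032,"ax":0,"ay":0,"az":0.0163},{"x":-0.0053,"y":0.0326,"z":0.0032,"ax":0,"ay":0,"az":0.0163},{"x":-0.0053,"y":0.0326,"z":0.0032,"ax":0,"ay":0,"az":0.0163},{"x":-0.0053,"y":0.0326,"z":0.0032,"ax":0,"ay":0,"az":0.0163},{"x":-0.0053,"y":0.0326,"z":0.0032,"ax":0,"ay":0,"az":0.0163},{"x":-0.0053,"y":0.0326,"z":0.0032,"ax":0,"ay":0,"az":0.0163},{"x":-0.0053,"y":0.0326,"z":0.0032,"ax":0,"ay":0,"az":0.0163},{"x":-0.0053,"y":0.0326,"z":0.0032,"ax":0,"ay":0,"az":0.0163},{"x":-0.0053,"y":0.0326,"z":0.0032,"ax":0,"ay":0,"az":0.0163},{"x":-0.0053,"y":0.0326,"z":0.0032,"ax":0,"ay":0,"az":0.0163},{"x":0,"y":0,"z":0,"ax":0,"ay":0,"az":0}]' >/dev/null
python3 -m jog '[{"x":0,"y":0,"z":0,"ax":0,"ay":0,"az":0},{"x":0,"y":0,"z":0,"ax":0,"ay":0,"az":0}]' | grep -E "wid|gras|cont"
python3 -c "
from h import *
plan([.5313,.1779,-.001],1.6435,4)"
```

```text
contact_force: [-1.4, -0.1, -0.6]
gripper_width: 0.23
grasp_force: 30.0
at [0.5272 0.1782 0.0515] n 4 x -0.0010 y -0.0001 z 0.0131 az 0.0001 tilt [-0.0005 -0.0016  0.    ] t 17.85 q6 -1.42
```

```bash
python3 -m jog '[{"x":-0.001,"y":0,"z":0.0131,"ax":0,"ay":0,"az":0},{"x":-0.001,"y":0,"z":0.0131,"ax":0,"ay":0,"az":0},{"x":-0.001,"y":0,"z":0.0131,"ax":0,"ay":0,"az":0},{"x":-0.001,"y":0,"z":0.0131,"ax":0,"ay":0,"az":0},{"x":0,"y":0,"z":0,"ax":0,"ay":0,"az":0},{"x":0,"y":0,"z":0,"ax":0,"ay":0,"az":0}]' | grep -E "ee|cont"
python3 -m jog '[{"x":0,"y":0,"z":0,"ax":0,"ay":0,"az":0},{"x":0,"y":0,"z":0,"ax":0,"ay":0,"az":0},{"x":0,"y":0,"z":0,"ax":0,"ay":0,"az":0},{"x":0,"y":0,"z":0,"ax":0,"ay":0,"az":0},{"x":0,"y":0,"z":0,"ax":0,"ay":0,"az":0},{"x":0,"y":0,"z":-0.02,"ax":0,"ay":0,"az":0},{"x":0,"y":0,"z":-0.03,"ax":0,"ay":0,"az":0},{"x":0,"y":0,"z":-0.03,"ax":0,"ay":0,"az":0},{"x":0,"y":0,"z":0,"ax":0,"ay":0,"az":0},{"x":0,"y":0,"z":0,"ax":0,"ay":0,"az":0}]' 0.42
python3 -c "
from h import *
plan([.5465,-.2537,.05],1.571+.18,12)"
```

```text
ee_pos: [0.5316, 0.1775, -0.0006]
contact_force: [0.1, -0.3, -0.7]
t: 19.18
ee_pos: [0.533, 0.1792, 0.0814]
orientation: [0.002, -0.036, 0.999, 0.0]
contact_force: [-0.2, 0.3, -0.2]
gripper_width: 0.419
grasp_force: 0.0
at [0.533  0.1792 0.0814] n 12 x 0.0033 y -0.0360 z 0.0026 az -0.0090 tilt [0.0005 0.0033 0.    ] t 19.18 q6 -1.43
```

```bash
python3 -m jog '[{"x":0.0033,"y":-0.036,"z":0.0026,"ax":0,"ay":0,"az":-0.009},{"x":0.0033,"y":-0.036,"z":0.0026,"ax":0,"ay":0,"az":-0.009},{"x":0.0033,"y":-0.036,"z":0.0026,"ax":0,"ay":0,"az":-0.009},{"x":0.0033,"y":-0.036,"z":0.0026,"ax":0,"ay":0,"az":-0.009},{"x":0.0033,"y":-0.036,"z":0.0026,"ax":0,"ay":0,"az":-0.009},{"x":0.0033,"y":-0.036,"z":0.0026,"ax":0,"ay":0,"az":-0.009},{"x":0.0033,"y":-0.036,"z":0.0026,"ax":0,"ay":0,"az":-0.009},{"x":0.0033,"y":-0.036,"z":0.0026,"ax":0,"ay":0,"az":-0.009},{"x":0.0033,"y":-0.036,"z":0.0026,"ax":0,"ay":0,"az":-0.009},{"x":0.0033,"y":-0.036,"z":0.0026,"ax":0,"ay":0,"az":-0.009},{"x":0.0033,"y":-0.036,"z":0.0026,"ax":0,"ay":0,"az":-0.009},{"x":0.0033,"y":-0.036,"z":0.0026,"ax":0,"ay":0,"az":-0.009}]' >/dev/null
python3 -m jog '[{"x":0,"y":0,"z":0,"ax":0,"ay":0,"az":0},{"x":0,"y":0,"z":0,"ax":0,"ay":0,"az":0}]' >/dev/null
python3 -c "
from h import *
plan([.5465,-.2537,.000],1.571+.18,4)
c=optics.read_camera('wrist');cv2.imwrite('pics/w9.png',c['color'])"
```

```text
at [ 0.5443 -0.256   0.0472] n 4 x -0.0006 y 0.0005 z 0.0118 az -0.0007 tilt [ 0.001  -0.0012  0.    ] t 20.35 q6 -2.29
```

View pics/w9.png

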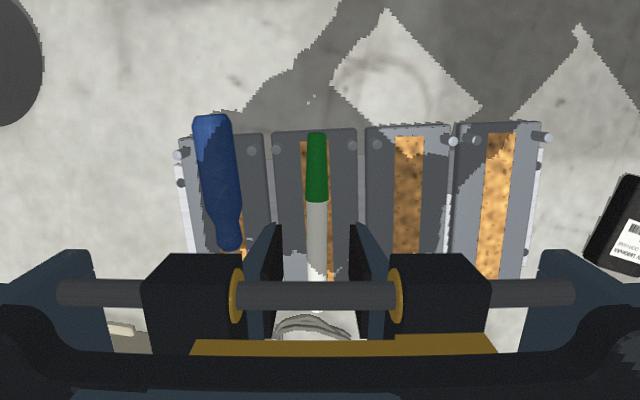

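The marker (white with green cap) is centred at column 317 and vertical between the fingers. Grasp it and lift.

```bash
python3 -m jog '[{"x":-0.0006,"y":0.0003,"z":0.0118,"ax":0,"ay":0,"az":0},{"x":-0.0006,"y":0.0003,"z":0.0118,"ax":0,"ay":0,"az":0},{"x":-0.0006,"y":0.0003,"z":0.0118,"ax":0,"ay":0,"az":0},{"x":-0.0006,"y":0.0003,"z":0.0118,"ax":0,"ay":0,"az":0},{"x":0,"y":0,"z":0,"ax":0,"ay":0,"az":0},{"x":0,"y":0,"z":0,"ax":0,"ay":0,"az":0}]' | grep -E "ee|cont"
python3 -m jog '[{"x":0,"y":0,"z":0,"ax":0,"ay":0,"az":0},{"x":0,"y":0,"z":0,"ax":0,"ay":0,"az":0},{"x":0,"y":0,"z":0,"ax":0,"ay":0,"az":0},{"x":0,"y":0,"z":0,"ax":0,"ay":0,"az":0},{"x":0,"y":0,"z":0,"ax":0,"ay":0,"az":0}]' 0.14 
python3 -m jog '[{"x":0,"y":0,"z":-0.01,"ax":0,"ay":0,"az":0},{"x":0,"y":0,"z":-0.025,"ax":0,"ay":0,"az":0},{"x":0,"y":0,"z":-0.03,"ax":0,"ay":0,"az":0},{"x":0,"y":0,"z":-0.025,"ax":0,"ay":0,"az":0},{"x":0,"y":0,"z":0,"ax":0,"ay":0,"az":0},{"x":0,"y":0,"z":0,"ax":0,"ay":0,"az":0}]'
python3 -c "
from h import *
plan([.5280,.2437,.06],1.6435,15)"
```

```text
ee_pos: [0.5467, -0.2522, 0.0003]
contact_force: [-0.4, 0.5, 0.5]
t: 21.32
ee_pos: [0.5475, -0.2531, 0.0019]
orientation: [0.0, -0.09, 0.996, -0.0]
contact_force: [-0.2, 0.8, 3.4]
gripper_width: 0.153
grasp_force: 27.7
t: 21.82
ee_pos: [0.5482, -0.2535, 0.0935]
orientation: [0.001, -0.09, 0.996, -0.001]
contact_force: [0.1, 0.6, -1.2]
gripper_width: 0.153
grasp_force: 27.2
at [ 0.5482 -0.2535  0.0935] n 15 x -0.0030 y 0.0331 z 0.0022 az 0.0072 tilt [-0.0023  0.0025  0.    ] t 21.82 q6 -2.28
```

```bash
python3 -m jog '[{"x":-0.003,"y":0.0331,"z":0.0022,"ax":0,"ay":0,"az":0.0072},{"x":-0.003,"y":0.0331,"z":0.0022,"ax":0,"ay":0,"az":0.0072},{"x":-0.003,"y":0.0331,"z":0.0022,"ax":0,"ay":0,"az":0.0072},{"x":-0.003,"y":0.0331,"z":0.0022,"ax":0,"ay":0,"az":0.0072},{"x":-0.003,"y":0.0331,"z":0.0022,"ax":0,"ay":0,"az":0.0072},{"x":-0.003,"y":0.0331,"z":0.0022,"ax":0,"ay":0,"az":0.0072},{"x":-0.003,"y":0.0331,"z":0.0022,"ax":0,"ay":0,"az":0.0072},{"x":-0.003,"y":0.0331,"z":0.0022,"ax":0,"ay":0,"az":0.0072},{"x":-0.003,"y":0.0331,"z":0.0022,"ax":0,"ay":0,"az":0.0072},{"x":-0.003,"y":0.0331,"z":0.0022,"ax":0,"ay":0,"az":0.0072},{"x":-0.003,"y":0.0331,"z":0.0022,"ax":0,"ay":0,"az":0.0072},{"x":-0.003,"y":0.0331,"z":0.0022,"ax":0,"ay":0,"az":0.0072}]' >/dev/null
python3 -m jog '[{"x":-0.003,"y":0.0331,"z":0.0022,"ax":0,"ay":0,"az":0.0072},{"x":-0.003,"y":0.0331,"z":0.0022,"ax":0,"ay":0,"az":0.0072},{"x":-0.003,"y":0.0331,"z":0.0022,"ax":0,"ay":0,"az":0.0072},{"x":0,"y":0,"z":0,"ax":0,"ay":0,"az":0},{"x":0,"y":0,"z":0,"ax":0,"ay":0,"az":0},{"x":0,"y":0,"z":0,"ax":0,"ay":0,"az":0}]' | grep -E "wid|gras|cont"
python3 -c "
from h import *
plan([.5275,.2437,.002],1.6435,5)"
```

```text
contact_force: [0.6, -0.4, -0.2]
gripper_width: 0.155
grasp_force: 27.2
at [0.5269 0.2445 0.0578] n 5 x -0.0001 y -0.0002 z 0.0112 az 0.0000 tilt [-0.0007 -0.0015  0.    ] t 23.32 q6 -1.31
```

```bash
python3 -m jog '[{"x":0,"y":0,"z":0.0112,"ax":0,"ay":0,"az":0},{"x":0,"y":0,"z":0.0112,"ax":0,"ay":0,"az":0},{"x":0,"y":0,"z":0.0112,"ax":0,"ay":0,"az":0},{"x":0,"y":0,"z":0.0112,"ax":0,"ay":0,"az":0},{"x":0,"y":0,"z":0.0112,"ax":0,"ay":0,"az":0},{"x":0,"y":0,"z":0,"ax":0,"ay":0,"az":0},{"x":0,"y":0,"z":0,"ax":0,"ay":0,"az":0}]' | grep -E "ee|cont"
python3 -m jog '[{"x":0,"y":0,"z":0,"ax":0,"ay":0,"az":0},{"x":0,"y":0,"z":0,"ax":0,"ay":0,"az":0},{"x":0,"y":0,"z":0,"ax":0,"ay":0,"az":0},{"x":0,"y":0,"z":0,"ax":0,"ay":0,"az":0},{"x":0,"y":0,"z":0,"ax":0,"ay":0,"az":0},{"x":0,"y":0,"z":-0.02,"ax":0,"ay":0,"az":0},{"x":0,"y":0,"z":-0.03,"ax":0,"ay":0,"az":0},{"x":0,"y":0,"z":-0.03,"ax":0,"ay":0,"az":0},{"x":0,"y":0,"z":0,"ax":0,"ay":0,"az":0},{"x":0,"y":0,"z":0,"ax":0,"ay":0,"az":0}]' 0.42
python3 -c "
from h import *
plan([.5689-.033*.971,-.3125-.033*.238,.06],1.571+.24,17)"
```

```text
ee_pos: [0.5272, 0.2445, 0.0011]
contact_force: [-0.3, 0.7, 0.3]
t: 24.73
ee_pos: [0.5288, 0.2454, 0.0841]
orientation: [0.002, -0.036, 0.999, 0.001]
contact_force: [0.1, 0.2, -0.8]
gripper_width: 0.421
grasp_force: 0.0
at [0.5288 0.2454 0.0841] n 17 x 0.0046 y -0.0330 z 0.0014 az -0.0099 tilt [0.0009 0.0034 0.    ] t 24.73 q6 -1.31
```

```bash
python3 -m jog '[{"x":0.0046,"y":-0.033,"z":0.0014,"ax":0,"ay":0,"az":-0.0099},{"x":0.0046,"y":-0.033,"z":0.0014,"ax":0,"ay":0,"az":-0.0099},{"x":0.0046,"y":-0.033,"z":0.0014,"ax":0,"ay":0,"az":-0.0099},{"x":0.0046,"y":-0.033,"z":0.0014,"ax":0,"ay":0,"az":-0.0099},{"x":0.0046,"y":-0.033,"z":0.0014,"ax":0,"ay":0,"az":-0.0099},{"x":0.0046,"y":-0.033,"z":0.0014,"ax":0,"ay":0,"az":-0.0099},{"x":0.0046,"y":-0.033,"z":0.0014,"ax":0,"ay":0,"az":-0.0099},{"x":0.0046,"y":-0.033,"z":0.0014,"ax":0,"ay":0,"az":-0.0099},{"x":0.0046,"y":-0.033,"z":0.0014,"ax":0,"ay":0,"az":-0.0099},{"x":0.0046,"y":-0.033,"z":0.0014,"ax":0,"ay":0,"az":-0.0099},{"x":0.0046,"y":-0.033,"z":0.0014,"ax":0,"ay":0,"az":-0.0099},{"x":0.0046,"y":-0.033,"z":0.0014,"ax":0,"ay":0,"az":-0.0099}]' >/dev/null
python3 -m jog '[{"x":0.0046,"y":-0.033,"z":0.0014,"ax":0,"ay":0,"az":-0.0099},{"x":0.0046,"y":-0.033,"z":0.0014,"ax":0,"ay":0,"az":-0.0099},{"x":0.0046,"y":-0.033,"z":0.0014,"ax":0,"ay":0,"az":-0.0099},{"x":0.0046,"y":-0.033,"z":0.0014,"ax":0,"ay":0,"az":-0.0099},{"x":0.0046,"y":-0.033,"z":0.0014,"ax":0,"ay":0,"az":-0.0099},{"x":0,"y":0,"z":0,"ax":0,"ay":0,"az":0},{"x":0,"y":0,"z":0,"ax":0,"ay":0,"az":0}]' 0.45 >/dev/null
python3 -c "
from h import *
plan([.5689-.033*.971,-.3125-.033*.238,.0],1.571+.24,5)
c=optics.read_camera('wrist');cv2.imwrite('pics/w10.png',c['color'])"
```

```text
at [ 0.5342 -0.322   0.0572] n 5 x -0.0006 y 0.0002 z 0.0114 az -0.0004 tilt [ 0.001  -0.0008  0.    ] t 26.32 q6 -2.45
```

View pics/w10.png

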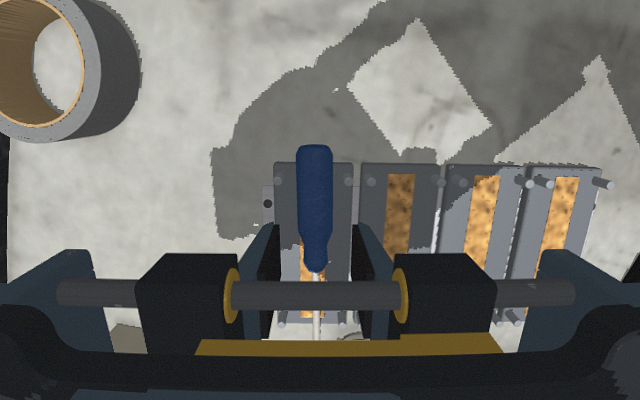

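The screwdriver handle is centred at column 315. Its thick part spans rows 145–235 and the pads will meet it around row 221. Grasp it and lift.

```bash
python3 -m jog '[{"x":-0.0004,"y":0.0002,"z":0.0112,"ax":0,"ay":0,"az":0},{"x":-0.0004,"y":0.0002,"z":0.0112,"ax":0,"ay":0,"az":0},{"x":-0.0004,"y":0.0002,"z":0.0112,"ax":0,"ay":0,"az":0},{"x":-0.0004,"y":0.0002,"z":0.0112,"ax":0,"ay":0,"az":0},{"x":-0.0004,"y":0.0002,"z":0.0112,"ax":0,"ay":0,"az":0},{"x":0,"y":0,"z":0,"ax":0,"ay":0,"az":0},{"x":0,"y":0,"z":0,"ax":0,"ay":0,"az":0}]' | grep -E "ee|cont"
python3 -m jog '[{"x":0,"y":0,"z":0,"ax":0,"ay":0,"az":0},{"x":0,"y":0,"z":0,"ax":0,"ay":0,"az":0},{"x":0,"y":0,"z":0,"ax":0,"ay":0,"az":0},{"x":0,"y":0,"z":0,"ax":0,"ay":0,"az":0},{"x":0,"y":0,"z":0,"ax":0,"ay":0,"az":0}]' 0.18
python3 -m jog '[{"x":0,"y":0,"z":-0.01,"ax":0,"ay":0,"az":0},{"x":0,"y":0,"z":-0.025,"ax":0,"ay":0,"az":0},{"x":0,"y":0,"z":-0.03,"ax":0,"ay":0,"az":0},{"x":0,"y":0,"z":-0.025,"ax":0,"ay":0,"az":0},{"x":0,"y":0,"z":0,"ax":0,"ay":0,"az":0},{"x":0,"y":0,"z":0,"ax":0,"ay":0,"az":0}]'
python3 -c "
from h import *
plan([.5219-.033*.9974,.3095-.033*.0726,.075],1.6435,19)"
```

```text
ee_pos: [0.5362, -0.3188, 0.0017]
contact_force: [0.1, 0.0, -0.0]
t: 27.37
ee_pos: [0.537, -0.3196, 0.0032]
orientation: [0.0, -0.12, 0.993, -0.0]
contact_force: [0.3, -0.2, 5.8]
gripper_width: 0.28
grasp_force: 30.0
t: 27.87
ee_pos: [0.5373, -0.3198, 0.0945]
orientation: [0.001, -0.12, 0.993, -0.001]
contact_force: [0.9, -0.1, -0.6]
gripper_width: 0.281
grasp_force: 30.0
at [ 0.5373 -0.3198  0.0945] n 19 x -0.0028 y 0.0330 z 0.0010 az 0.0088 tilt [-0.0023  0.0019  0.    ] t 27.87 q6 -2.44
```

```bash
python3 -m jog '[{"x":-0.0028,"y":0.033,"z":0.001,"ax":0,"ay":0,"az":0.0088},{"x":-0.0028,"y":0.033,"z":0.001,"ax":0,"ay":0,"az":0.0088},{"x":-0.0028,"y":0.033,"z":0.001,"ax":0,"ay":0,"az":0.0088},{"x":-0.0028,"y":0.033,"z":0.001,"ax":0,"ay":0,"az":0.0088},{"x":-0.0028,"y":0.033,"z":0.001,"ax":0,"ay":0,"az":0.0088},{"x":-0.0028,"y":0.033,"z":0.001,"ax":0,"ay":0,"az":0.0088},{"x":-0.0028,"y":0.033,"z":0.001,"ax":0,"ay":0,"az":0.0088},{"x":-0.0028,"y":0.033,"z":0.001,"ax":0,"ay":0,"az":0.0088},{"x":-0.0028,"y":0.033,"z":0.001,"ax":0,"ay":0,"az":0.0088},{"x":-0.0028,"y":0.033,"z":0.001,"ax":0,"ay":0,"az":0.0088},{"x":-0.0028,"y":0.033,"z":0.001,"ax":0,"ay":0,"az":0.0088},{"x":-0.0028,"y":0.033,"z":0.001,"ax":0,"ay":0,"az":0.0088}]' >/dev/null
python3 -m jog '[{"x":-0.0028,"y":0.033,"z":0.001,"ax":0,"ay":0,"az":0.0088},{"x":-0.0028,"y":0.033,"z":0.001,"ax":0,"ay":0,"az":0.0088},{"x":-0.0028,"y":0.033,"z":0.001,"ax":0,"ay":0,"az":0.0088},{"x":-0.0028,"y":0.033,"z":0.001,"ax":0,"ay":0,"az":0.0088},{"x":-0.0028,"y":0.033,"z":0.001,"ax":0,"ay":0,"az":0.0088},{"x":-0.0028,"y":0.033,"z":0.001,"ax":0,"ay":0,"az":0.0088},{"x":-0.0028,"y":0.033,"z":0.001,"ax":0,"ay":0,"az":0.0088},{"x":0,"y":0,"z":0,"ax":0,"ay":0,"az":0},{"x":0,"y":0,"z":0,"ax":0,"ay":0,"az":0},{"x":0,"y":0,"z":0,"ax":0,"ay":0,"az":0}]' | grep -E "wid|gras|cont"
python3 -c "
from h import *
plan([.5219-.033*.9974,.3095-.033*.0726,.0035],1.6435,5)"
```

```text
contact_force: [-0.7, -0.0, -0.9]
gripper_width: 0.282
grasp_force: 30.0
at [0.4876 0.3068 0.0727] n 5 x -0.0003 y 0.0001 z 0.0138 az 0.0003 tilt [-0.001  -0.0019  0.    ] t 29.70 q6 -1.19
```

```bash
python3 -m jog '[{"x":-0.0002,"y":0,"z":0.0138,"ax":0,"ay":0,"az":0},{"x":-0.0002,"y":0,"z":0.0138,"ax":0,"ay":0,"az":0},{"x":-0.0002,"y":0,"z":0.0138,"ax":0,"ay":0,"az":0},{"x":-0.0002,"y":0,"z":0.0138,"ax":0,"ay":0,"az":0},{"x":-0.0002,"y":0,"z":0.0138,"ax":0,"ay":0,"az":0},{"x":0,"y":0,"z":0,"ax":0,"ay":0,"az":0},{"x":0,"y":0,"z":0,"ax":0,"ay":0,"az":0}]' | grep -E "ee|cont"
python3 -m jog '[{"x":0,"y":0,"z":0,"ax":0,"ay":0,"az":0},{"x":0,"y":0,"z":0,"ax":0,"ay":0,"az":0},{"x":0,"y":0,"z":0,"ax":0,"ay":0,"az":0},{"x":0,"y":0,"z":0,"ax":0,"ay":0,"az":0},{"x":0,"y":0,"z":0,"ax":0,"ay":0,"az":0},{"x":0,"y":0,"z":-0.02,"ax":0,"ay":0,"az":0},{"x":0,"y":0,"z":-0.04,"ax":0,"ay":0,"az":0},{"x":0,"y":0,"z":-0.04,"ax":0,"ay":0,"az":0},{"x":0,"y":0,"z":-0.04,"ax":0,"ay":0,"az":0},{"x":-0.03,"y":0,"z":-0.04,"ax":0,"ay":0,"az":0},{"x":-0.03,"y":0,"z":-0.04,"ax":0,"ay":0,"az":0},{"x":-0.03,"y":0,"z":-0.04,"ax":0,"ay":0,"az":0}]' 0.42
python3 -m jog '[{"x":-0.03,"y":-0.033,"z":0,"ax":0,"ay":0,"az":0},{"x":-0.03,"y":-0.033,"z":0,"ax":0,"ay":0,"az":0},{"x":0,"y":-0.033,"z":0,"ax":0,"ay":0,"az":0},{"x":0,"y":0,"z":0,"ax":0,"ay":0,"az":0},{"x":0,"y":0,"z":0,"ax":0,"ay":0,"az":0}]'
python3 -c "
from h import *
c=optics.read_camera('wrist');cv2.imwrite('pics/w11.png',c['color'])
import pickle;pickle.dump(dict(c),open('w11.pkl','wb'))"
```

```text
ee_pos: [0.489, 0.306, 0.004]
contact_force: [-0.5, -0.0, -1.1]
t: 31.28
ee_pos: [0.5647, 0.3129, 0.2473]
orientation: [0.0, -0.037, 0.999, 0.0]
contact_force: [1.0, 0.7, -0.4]
gripper_width: 0.418
grasp_force: 0.0
t: 31.7
ee_pos: [0.6274, 0.2209, 0.2445]
orientation: [-0.0, -0.035, 0.999, -0.0]
contact_force: [-0.9, 0.5, -0.7]
gripper_width: 0.415
grasp_force: 0.0
```

View pics/w11.png

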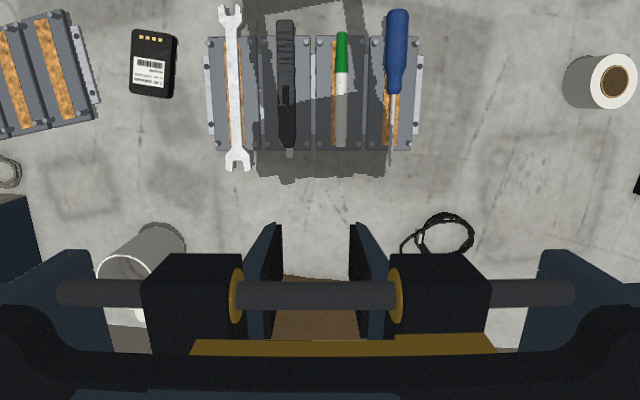

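All four tools lie in their slots: spanner at column 234, cutter 287, marker 341, screwdriver 395. A numeric check of lateral and lengthwise offsets follows before handing in.

Run:
```python
from h import *
import pickle
c=pickle.load(open('w11.pkl','rb'));C=np.array([.5291,.2108]);y=.0727;M=np.array([[np.cos(y),np.sin(y)],[-np.sin(y),np.cos(y)]])
for n,a,b,z in(('sp',(231,7),(237,167),.024),('cu',(285.5,20),(289.5,158),.028),('ma',(342,32),(340.5,146),.026),('sd',(398,10),(390,161),.029)):
    A,B=[M@(onplane(c,*p,z)[:2]-C) for p in(a,b)];d=B-A;print(n,((A+B)/2).round(4),'len %.3f ang %.3f'%(np.hypot(*d),np.arctan2(d[1],d[0])))
```

```text
sp [-0.0016 -0.0974] len 0.191 ang -0.023
cu [ 0.0004 -0.0306] len 0.162 ang 0.007
ma [-0.0007  0.0351] len 0.134 ang 0.003
sd [-0.0032  0.0993] len 0.177 ang -0.000
```

All within a few millimetres of the slot centres.

```bash
python3 -c "
from bench import manip
print(manip.close_job())"
```

```text
the job is handed in; nothing more can be done
None
```

The four tools lie in the mirrored slots of the second rest, measured within about 4 mm of the slot centres (tolerance 12 mm sideways, 20 mm lengthwise), and the job was handed in after about 32 s; no verdict came back.

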